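# Move a carrier of dried smear slides from the drying plate to its stand with a spatula

### The job

The smears on the slide carrier are dry: slide the blue-handled spatula under the carrier on the drying plate, lift it off and set it level on the ledges of the carrier stand, between their upturned ends. Keep the carrier about level all the way, touch it only with the spatula and never with the gripper, and leave the things round about where they are. Finally lay the spatula down on the bench, flat on its blade, and let go.

Things in the scene. Friction and masses are not known exactly. Their poses are not given: they have to be found in the camera images.
- spatula: Cranked lifting spatula, 0.13 kg. Steel blade 105 (own x) x 70 x 2 mm; origin = centre of the blade's underside, own +x to the front edge, z up. A round 8 mm neck rises from the blade's rear to a level blue handle, x = -78 to -190 mm, 20 mm wide, 24 mm high, axis 50 mm above the underside. The blade is heavy (centre of mass near x = -30 mm): the tool stands by itself on it, handle in the air.
- spatula_grip (a point): Point on the handle's axis, 105 mm behind the blade's centre, 50 mm above the blade's underside; axes as the spatula. A good place to grip, across the two flat sides (20 mm apart).
- spatula_tip (a point): Middle of the blade's front edge, at its underside, 52 mm ahead of the blade's centre. The edge is 1.6 mm thick.
- slide_carrier: Slide carrier, about 0.09 kg: shallow steel tray with three glass slides fast in it; origin = centre of its underside, z up. Flat floor 90 (x) x 116 (y) x 2 mm; the rim flares out and up at 30 degrees all round, to 106 x 132 mm and 6.5 mm high, so a thin blade gets under it. Starts on the drying plate, axes nearly along the plate's, its rim up to 25 mm short of the back stop.
- drying_plate: Slide drying plate, fixed: white housing, bare aluminium top 180 (x) x 204 (y) mm, 48 mm above the bench; origin = centre of its underside, own x points from its front (knob, green switch; x = -90 mm) to its rear. Back stop along the rear edge, 10 mm high, inner face at x = +84 mm: a thing pushed from the front comes up against it. Like rims along the sides (y = +-96 mm); the front is open.
- carrier_stand: Carrier stand, fixed: folded steel, 136 (x) x 153 (y) mm; origin = centre of its underside, own x points away from its front. Two level ledges along x, tops 40 mm above the bench, inner edges at y = +-46 mm; outer cheeks at y = +-73 mm rise to 58 mm and flare out; upturned ledge ends, 6 mm high, at x = +-65 mm.
- stand_seat (a point): Centre of the stand at ledge height (40 mm above the bench), axes as the stand; the carrier's origin belongs here, its own x along the stand's. The 92 mm gap between the ledges is open in front, behind and below, down to two cross strips 15 mm above the bench: a blade can sink through it and be drawn out to the front.
- gauze_pack: Bystander: folded gauze pack with a blue band, 58 x 87 x 28 mm, loose.
- petri_dish: Bystander: lidded clear dish, 61 mm across, 13 mm high, loose.
- marker: Bystander: white marker pen with black cap, 123 mm long, 14 mm thick, loose.
- timer: Bystander: white bench timer, 66 x 62 x 64 mm, loose, behind the work.

How it is judged:
By the outcome, as a careful person would: the job done as asked, in the order asked, and still so for the second after the job is handed in, with the robot touching nothing.
It also fails if it takes over 72 s, if anything falls off the work surface, if the arm or the gripper's body presses on something with over 40 N, if the wrist force passes 120 N, or if a joint passes its speed limit or range.

### The arm

A 6-joint arm with a two-finger parallel gripper is mounted at the origin on a cart in front of the work surface, level with it; the furniture and walls round the work are solid. World frame = base frame: x ahead of the robot, y to its left, z up, the work surface at z = 0. Lengths are in m, angles in rad, forces in N, time in s.
With the tool pointing down it reaches from about 0.3 to 0.875 m from the base axis. Payload 6.4 kg.
Tool frame: the origin (TCP) lies midway between the tips of the shut fingers; the grasp point (between the pads) lies 19 mm behind it (ctrl.pinch_z is the distance from the TCP to the grasp point, in m); z points along the fingers, y is the line along which they close (so a half turn about z gives the same grasp; the last joint's range is limited). The gripper opens to 85 mm and grips with 20 to 120 N. Pads are 22 mm wide; open, the fingers measure 114 mm over their backs; the gripper's body (76 mm by 85 mm) begins 54 mm behind the grasp point. The pads swing forward as they close: fully open they stand 13 mm farther back than shut.
Start: joints at [-1.47, 0.181, 1.607, -0, 1.354, -0.206], TCP at [0.174, -0.548, 0.231] pointing down, gripper open.
Joint ranges: [-2.99, 2.99], [-0.89, 2.07], [0.3, 2.58], [-1.14, 4.28], [0, 2.63], [-3.12, 3.12]. Speed limits (rad/s): [2.57, 2.57, 3.01, 3.14, 3.14, 3.14].

### API

Orientations are given as a unit quaternion [w, x, y, z].
In Python, from bench import ctrl gives the robot as it stands.
- The arm moves only by the tool apply_moves, never from a script. Its argument "moves" is a list of rows, each an object with "jaw": the opening, from 0 (shut) to 1 (fully open); "offset": the shift along the tool's x, y, z in mm, a list of three; "rot": the turn, a rotation vector about the tool's x, y, z in degrees, a list of three. In form: [{"jaw": jaw, "offset": [dx, dy, dz], "rot": [ax, ay, az]}, ...]. A call has exactly 5 rows; each row shifts and turns the commanded pose from where the row before left it, along the tool's axes as they then stand; what a row does not reach is not made up. A row lasts 1/8 s, in which the tool goes at most 62.5 mm and 10.7 degrees, less where a joint would pass 70% of its speed; a pose out of reach is approached as far as the arm can. A call is refused whole if a number of a shift passes 62.5 or a number of a turn 10.7, either way. A call with a gripper value outside its range is refused whole. The fingers move at their own pace and stop on an object; the grip force is fixed at half the most. Time passes only in rows, so rows that do not move let the fingers close, or fill a call up. It gives the time, the measured TCP pose, the force, the opening and the grip force at its end, in the units of the state.
- ctrl.get_obs(): the state, without advancing time (a new reading comes with each control period).
- ctrl.camera(name): name is "scene" or "top"; returns (picture, depth): 480x640x3 uint8, red, green, blue; 480x640 float32, m along the optical axis (not along the pixel's ray), 0 where there is no reading.
- ctrl.camera_params(name): a dict with "K" (3x3 intrinsics, pixels), "cam_to_world" (4x4, takes a point from camera to world coordinates). Camera axes: x right, y down, z forward; pixel columns grow to the right and rows downward; lengths in m; the calibration is good to about 2 mm. A picture is of the moment at which its call begins. camera_params takes no time and is no camera call.
- ctrl.hand_in(): hands the job in; it is judged then, once.
Trained networks look in the newest picture that a camera, given by its name, has taken for a name from the list of things; names that differ only in an ending like _2 or _b are one class to them, and where a whole thing is asked for, a point or a joint stands for the part that bears it (a point fixed in the world has none). Each returns a list of dicts, best first, with "score" (0 to 1); they miss things now and then, are a little off and sometimes report something else, mostly with a low value. They report only what shows in the picture. A call takes as long as a camera call.
- ctrl.outline_of(camera, target): "region" (480x640 bool, what is visible of it) and "position" ([column, row] in pixels, amid what is visible of it).
The state is a dict: "time_s": time; "q": joint angles; "dq": joint speeds; "joint_efforts": joint torques, N m; "eef_pos": TCP position; "eef_rot": TCP orientation; "wrist_force": force on the tool from outside, world axes, zero at the start; "torque": the same for the moment, N m; "opening": opening from 0.0 (shut) to 1.0 (fully open); "grasp_force": force on a finger pad.
Only numpy, scipy, OpenCV 4.12 (cv2) and the standard library are available. Lean on these libraries where they do the work, as an engineer would, in place of code of your own. Each camera call takes 0.05 s, during which the arm holds its last target. There are 200 camera calls.

## Working session

There is one attempt and no reset: what is moved stays moved. The work goes in short steps, Python scripts to look and compute and a tool call to move; the robot and the scene stay as the last step left them, time stands still between calls to the robot, and variables do not carry over. Pictures are saved under pics/ and viewed, at most 10 in all, crops included, and the job is handed in when it is done.

Besides the shell and the picture viewer there is one more tool, called by a JSON object that holds its "fn" and its "kwargs", one argument or row to a line. apply_moves: Moves the arm, as the interface text tells. Its arguments: {"type":"object","properties":{"moves":{"type":"array"}},"required":["moves"]}

```bash
ls; mkdir -p pics
cat > h.py <<'E'
import numpy as np, cv2
from bench import ctrl
def cloud(name):
    rgb,d=ctrl.camera(name); p=ctrl.camera_params(name); K=p["K"]; T=np.array(p["cam_to_world"])
    v,u=np.mgrid[:480,:640]; X=np.stack([(u-K[0][2])/K[0][0]*d,(v-K[1][2])/K[1][1]*d,d],-1)
    W=X@T[:3,:3].T+T[:3,3]; W[d==0]=np.nan
    return rgb,d,W
def save(rgb,f): cv2.imwrite('pics/'+f,rgb[...,::-1])
E
python3 - <<'E'
from h import *
names=["spatula","slide_carrier","drying_plate","carrier_stand","gauze_pack","petri_dish","marker","timer"]
for c in ["top","scene"]:
    rgb,d,W=cloud(c); save(rgb,c+'0.png'); np.savez(c+'0.npz',rgb=rgb,W=W)
    R={}
    for n in names:
        r=ctrl.outline_of(c,n)
        if r:
            m=r[0]["region"]; P=W[m]; P=P[~np.isnan(P[:,0])]
            R[n]=m
            rect=cv2.minAreaRect((P[:,:2]*1000).astype(np.float32)) if len(P) else None
            print(c,n,round(r[0]["score"],2),r[0]["position"],m.sum(),rect,np.percentile(P[:,2],[5,50,95]).round(3) if len(P) else None)
    np.savez(c+'m.npz',**R)
print(ctrl.get_obs())
E
```

```text
pics
top spatula 0.9 [292.8, 293.3] 2298 ((450.42938232421875, -81.72871398925781), (253.0113067626953, 72.36772155761719), 73.19947052001953) [-0.     0.004  0.064]
top slide_carrier 0.73 [173.5, 226.9] 3015 ((595.978759765625, 220.59768676757812), (109.36498260498047, 135.8889617919922), 3.576874256134033) [0.049 0.052 0.056]
top drying_plate 0.66 [170.2, 252.8] 5252 ((586.6456909179688, 221.22607421875), (205.4703826904297, 204.6455841064453), 1.366481900215149) [0.046 0.049 0.059]
top carrier_stand 0.75 [399.8, 341.7] 354 ((355.1452331542969, -265.8811340332031), (15.306822776794434, 120.5555191040039), 3.4822027683258057) [0.003 0.013 0.016]
top gauze_pack 0.65 [453.7, 322.6] 1218 ((396.93475341796875, -373.1535339355469), (66.2354736328125, 91.42860412597656), 79.72777557373047) [0.014 0.028 0.031]
top petri_dish 0.7 [404.9, 340.8] 354 ((355.1145935058594, -266.65496826171875), (14.0458345413208, 121.9935531616211), 4.880096912384033) [0.007 0.013 0.016]
top marker 0.66 [404.3, 340.8] 308 ((355.9516296386719, -266.2037658691406), (12.472516059875488, 119.86251831054688), 4.0739
[... 1327 characters left out ...]
': 0.9, 'q': array([-1.47031208e+00,  1.80797040e-01,  1.60698459e+00,  3.18392886e-06,
        1.35377967e+00, -2.06303291e-01]), 'dq': array([ 7.08006691e-04,  8.93162565e-05,  1.83024375e-04, -3.43170627e-05,
       -3.24873924e-04, -7.22120320e-04]), 'joint_efforts': array([-1.61383477e-04, -4.44841361e+01, -3.51680446e+01, -2.58787222e-04,
        7.83425276e-04,  1.76836199e-06]), 'eef_pos': array([ 0.17366747, -0.54817646,  0.23129758]), 'eef_rot': array([1.57383814e-05, 9.88258279e-01, 1.52792586e-01, 7.23319356e-07]), 'wrist_force': array([0.0938511 , 1.05522731, 0.0410295 ]), 'torque': array([-0.03984175,  0.05484511, -0.03156918]), 'grasp_force': 0.0, 'opening': 1.001135063632496}
```

View pics/top0.png

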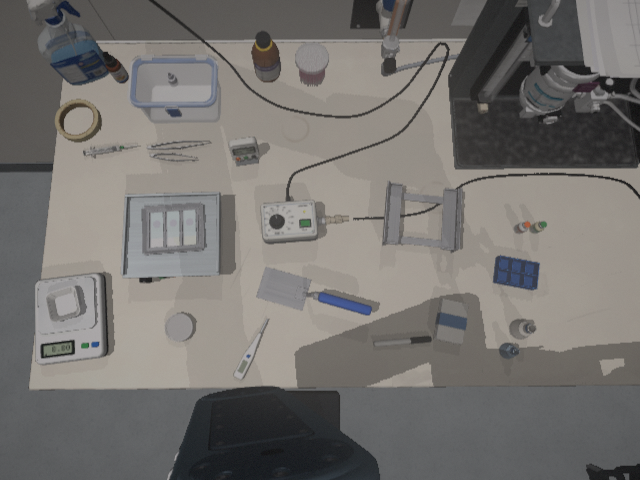

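View pics/scene0.png

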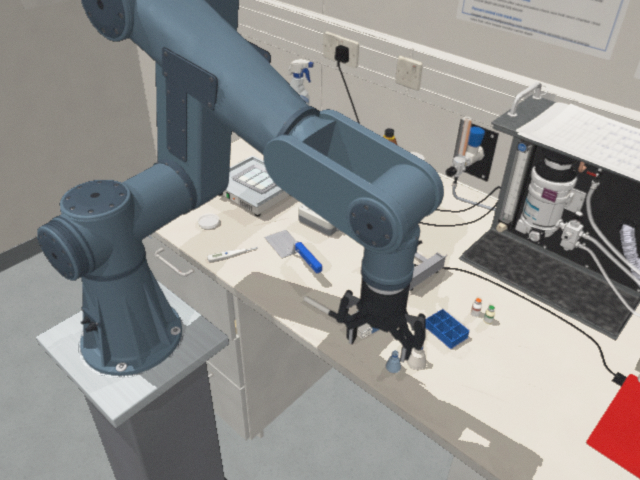

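The top view shows the plate around (172,235) with the carrier at (173,229). The spatula blade is at (283,288) with its handle at (345,303), and the stand is at (423,216). The network's top-view hits for stand and dish are really the marker at (402,341). Next I'll fit the poses from the point cloud.

```bash
cat > fit.py <<'E'
from h import *
W=np.load('top0.npz')['W']; M=np.load('topm.npz')
def rect(P,n):
    P=P[~np.isnan(P[:,0])]; r=cv2.minAreaRect((P[:,:2]*1000).astype(np.float32)); print(n,len(P),np.round(r[0],1),np.round(r[1],1),round(r[2],2))
def line(P,n):
    P=P[~np.isnan(P[:,0])]; c=P[:,:2].mean(0); u,s,v=np.linalg.svd(P[:,:2]-c,full_matrices=0); print(n,len(P),c.round(4),'dir deg',np.degrees(np.arctan2(v[0,1],v[0,0])).round(2), 'z',np.median(P[:,2]).round(4))
z=W[...,2]
P=W[M['spatula']]; P=P[P[:,2]<.012]; P=P[P[:,1]>-.09]; rect(P,'blade')
P=W[M['spatula']]; P=P[P[:,2]>.05]; line(P,'handle'); rect(P,'handle')
def box(c0,c1,r0,r1,zl,zh):
    m=np.zeros((480,640),bool); m[r0:r1,c0:c1]=1; return W[m&(z>zl)&(z<zh)]
P=box(110,250,180,290,.040,.075); rect(P,'plate>40'); P=box(110,250,180,290,.055,.075); rect(P,'plate>55')
rect(W[M['slide_carrier']],'carrier')
P=W[M['slide_carrier']]; rect(P[P[:,2]>.05],'carrier>50')
P=box(370,475,165,265,.030,.07); rect(P,'stand');
for a,b,n in[(370,425,'L'),(425,475,'R')]:
    P=box(a,b,165,265,.034,.044); line(P,'ledge'+n); rect(P,n)
    P=box(a,b,165,265,.050,.07); line(P,'cheek'+n)
P=box(395,455,165,265,.008,.02); rect(P,'strips'); 
rgb=np.load('top0.npz')['rgb']
a=cv2.resize(rgb[170:270,110:240],None,fx=4,fy=4); b=cv2.resize(rgb[170:270,365:480],None,fx=4,fy=4)
cv2.imwrite('pics/crop1.png',np.hstack([a[:, :400],b[:,:400]])[...,::-1])
E
python3 fit.py
```

```text
blade 1614 [467.6 -24.9] [134.4  72.4] 73.2
handle 579 [ 0.4331 -0.1386] dir deg -106.42 z 0.062
handle 579 [ 434.4 -136.4] [124.4  20.2] 73.65
plate>40 8145 [579.8 221.4] [185.2 205.2] 1.06
plate>55 1081 [585.4 221.5] [174.4 205.1] 0.96
carrier 3002 [596.  220.6] [109.4 135.9] 3.58
carrier>50 2572 [595.7 219.8] [108.8 134.3] 3.58
stand 2087 [ 620.4 -314.6] [162.4 136.9] 83.45
ledgeL 679 [ 0.6269 -0.2557] dir deg 173.32 z 0.0408
L 679 [ 626.3 -255.6] [ 30.9 135.2] 81.19
cheekL 180 [ 0.6269 -0.2371] dir deg 173.85 z 0.0571
ledgeR 741 [ 0.6139 -0.3738] dir deg 173.76 z 0.0409
R 741 [ 613.7 -374. ] [ 30.3 136.8] 83.25
cheekR 272 [ 0.6112 -0.3903] dir deg 173.48 z 0.0561
strips 629 [ 654.4 -332.1] [123.5 203.7] 83.77
```

View pics/crop1.png

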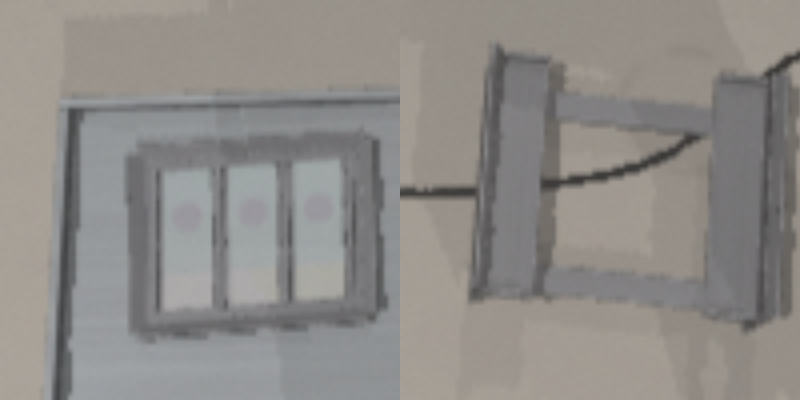

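The crop shows the stand turned about -6.4°, with its front towards the robot. The carrier sits about 15 mm short of the back stop. I'll write a small converter from world goals to tool axes.

```bash
cat > plan.py <<'E'
import sys, numpy as np
from bench import ctrl
# usage: plan.py  x y z alpha N [x y z alpha N ...] (mm, deg): from measured pose, tool down; alpha = heading of tool x
from scipy.spatial.transform import Rotation as R
o=ctrl.get_obs(); w,x,y,z=o["eef_rot"]; m=R.from_quat([x,y,z,w]).as_matrix()
p=np.array(o["eef_pos"])*1e3; a=np.degrees(np.arctan2(m[1,0],m[0,0]))
print('t',round(o["time_s"],2),'tcp',p.round(1),'alpha',a.round(2),'zaxis',m[:,2].round(4),'xz',m[2,0].round(4),'F',np.round(o["wrist_force"],1),'open',round(o["opening"],3),'grip',round(o["grasp_force"],1))
v=list(map(float,sys.argv[1:]))
for i in range(0,len(v),5):
    g=np.array(v[i:i+3]); n=int(v[i+4])
    for k in range(n):
        d=(g-p)/(n-k); da=round((v[i+3]-a)/(n-k),1); c,s=np.cos(np.radians(a)),np.sin(np.radians(a))
        off=np.round([d[0]*c+d[1]*s, d[0]*s-d[1]*c, -d[2]],1)
        print(off.tolist(),-da)
        p=p+[off[0]*c+off[1]*s, off[0]*s-off[1]*c,-off[2]]; a+=da
E
python3 plan.py 442 -112 120 73.5 10 442 -112 29 73.5 2
```

```text
t 0.9 tcp [ 173.7 -548.2  231.3] alpha 17.58 zaxis [ 0. -0. -1.] xz -0.0 F [0.1 1.1 0. ] open 1.001 grip 0.0
[38.8, -33.5, 11.1] -5.6
[41.8, -29.5, 11.1] -5.6
[44.5, -25.3, 11.1] -5.6
[46.8, -20.9, 11.1] -5.6
[48.6, -16.2, 11.1] -5.6
[49.9, -11.4, 11.2] -5.6
[50.8, -6.4, 11.1] -5.6
[51.2, -1.4, 11.2] -5.6
[51.1, 3.5, 11.1] -5.6
[50.5, 8.5, 11.2] -5.5
[-0.0, 0.0, 45.5] -0.0
[-0.0, 0.0, 45.5] -0.0
```

{"fn": "apply_moves", "kwargs": {
  "moves": [
    {"jaw":1,"offset":[39,-33.5,11],"rot":[0,0,-5.6]},
    {"jaw":1,"offset":[42,-29.5,11],"rot":[0,0,-5.6]},
    {"jaw":1,"offset":[44.5,-25,11],"rot":[0,0,-5.6]},
    {"jaw":1,"offset":[47,-21,11],"rot":[0,0,-5.6]},
    {"jaw":1,"offset":[48.5,-16,11],"rot":[0,0,-5.6]}
  ]
}}

```text
time_s: 1.52
eef_pos: [0.3092, -0.3289, 0.1762]
eef_rot: [0.0, 0.921, 0.389, 0.0]
wrist_force: [1.4, -0.2, 0.3]
opening: 1.003
grasp_force: 0.0
```

{"fn": "apply_moves", "kwargs": {
  "moves": [
    {"jaw":1,"offset":[50,-11.5,11],"rot":[0,0,-5.6]},
    {"jaw":1,"offset":[51,-6.5,11],"rot":[0,0,-5.6]},
    {"jaw":1,"offset":[51,-1.5,11],"rot":[0,0,-5.6]},
    {"jaw":1,"offset":[51,3.5,11],"rot":[0,0,-5.6]},
    {"jaw":1,"offset":[50.5,8.5,11],"rot":[0,0,-5.5]}
  ]
}}

```text
time_s: 2.15
eef_pos: [0.4434, -0.1106, 0.1214]
eef_rot: [0.001, 0.8, 0.599, 0.0]
wrist_force: [0.9, -0.1, -0.4]
opening: 0.997
grasp_force: 0.0
```

```bash
python3 plan.py 442 -112 50 73.5 3 442 -112 29 73.5 2
```

```text
t 2.15 tcp [ 443.4 -110.6  121.4] alpha 73.66 zaxis [ 1.e-03 -6.e-04 -1.e+00] xz -0.0003 F [ 0.9 -0.1 -0.4] open 0.997 grip 0.0
[-0.6, -0.3, 23.8] 0.1
[-0.6, -0.3, 23.8] 0.0
[-0.6, -0.4, 23.8] 0.1
[0.0, 0.0, 10.5] -0.0
[0.0, 0.0, 10.5] -0.0
```

{"fn": "apply_moves", "kwargs": {
  "moves": [
    {"jaw":1,"offset":[-0.6,-0.3,24],"rot":[0,0,0]},
    {"jaw":1,"offset":[-0.6,-0.3,24],"rot":[0,0,0]},
    {"jaw":1,"offset":[-0.6,-0.4,24],"rot":[0,0,0.2]},
    {"jaw":1,"offset":[0,0,10],"rot":[0,0,0]},
    {"jaw":1,"offset":[0,0,10.5],"rot":[0,0,0]}
  ]
}}

```text
time_s: 2.78
eef_pos: [0.4414, -0.1137, 0.0288]
eef_rot: [0.0, 0.802, 0.597, 0.0]
wrist_force: [0.3, -0.3, -0.1]
opening: 1.0
grasp_force: 0.0
```

{"fn": "apply_moves", "kwargs": {
  "moves": [
    {"jaw":0.4,"offset":[0,0,0],"rot":[0,0,0]},
    {"jaw":0,"offset":[0,0,0],"rot":[0,0,0]},
    {"jaw":0,"offset":[0,0,0],"rot":[0,0,0]},
    {"jaw":0,"offset":[0,0,0],"rot":[0,0,0]},
    {"jaw":0,"offset":[0,0,0],"rot":[0,0,0]}
  ]
}}

```text
time_s: 3.4
eef_pos: [0.4414, -0.1136, 0.0293]
eef_rot: [0.0, 0.802, 0.597, 0.0]
wrist_force: [-1.3, -0.5, 5.0]
opening: 0.225
grasp_force: 60.3
```

```bash
python3 plan.py; python3 -c "
from h import *
rgb,d,W=cloud('scene'); cv2.imwrite('pics/s1.png',cv2.resize(rgb[150:400,150:450],None,fx=2,fy=2)[...,::-1])"
```

```text
t 3.4 tcp [ 441.4 -113.6   29.3] alpha 73.28 zaxis [ 9.e-04 -5.e-04 -1.e+00] xz -0.0002 F [-1.3 -0.5  5. ] open 0.225 grip 60.3
```

View pics/s1.png

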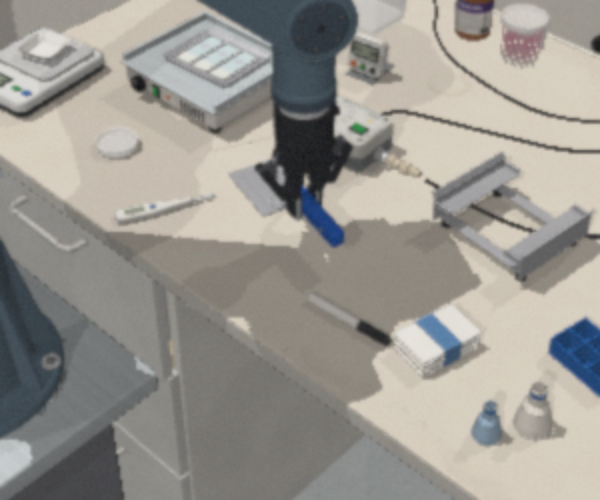

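The gripper holds the handle at (305,190) and the blade is still flat on the bench. I'll lift it and swing round to the front of the plate.

```bash
python3 plan.py 441 -100 150 73.3 4 342 219 150 1 11
```

```text
t 3.45 tcp [ 441.4 -113.6   29.3] alpha 73.28 zaxis [ 8.e-04 -5.e-04 -1.e+00] xz -0.0003 F [-1.1 -0.1  5. ] open 0.227 grip 60.4
[3.2, -1.1, -30.2] -0.0
[3.2, -1.1, -30.2] -0.0
[3.3, -1.0, -30.2] -0.0
[3.2, -1.1, -30.1] -0.0
[25.2, -17.0, -0.0] 6.6
[23.1, -19.7, -0.0] 6.6
[20.6, -22.3, -0.0] 6.6
[18.0, -24.5, -0.0] 6.6
[15.0, -26.4, -0.0] 6.6
[11.9, -27.9, -0.0] 6.5
[8.6, -29.1, -0.0] 6.6
[5.3, -29.9, -0.0] 6.5
[1.8, -30.3, -0.0] 6.6
[-1.7, -30.3, -0.0] 6.5
[-5.1, -30.0, -0.0] 6.6
```

{"fn": "apply_moves", "kwargs": {
  "moves": [
    {"jaw":0,"offset":[3,-1,-20],"rot":[0,0,0]},
    {"jaw":0,"offset":[3,-1,-30],"rot":[0,0,0]},
    {"jaw":0,"offset":[3.5,-1,-35],"rot":[0,0,0]},
    {"jaw":0,"offset":[3.5,-1,-35.5],"rot":[0,0,0]},
    {"jaw":0,"offset":[25,-17,0],"rot":[0,0,6.6]}
  ]
}}

```text
time_s: 4.08
eef_pos: [0.4342, -0.0725, 0.1523]
eef_rot: [0.003, 0.837, 0.548, 0.002]
wrist_force: [-0.5, 0.3, -2.4]
opening: 0.226
grasp_force: 59.7
```

{"fn": "apply_moves", "kwargs": {
  "moves": [
    {"jaw":0,"offset":[23,-19.5,0],"rot":[0,0,6.6]},
    {"jaw":0,"offset":[20.5,-22.5,0],"rot":[0,0,6.6]},
    {"jaw":0,"offset":[18,-24.5,0],"rot":[0,0,6.6]},
    {"jaw":0,"offset":[15,-26.5,0],"rot":[0,0,6.6]},
    {"jaw":0,"offset":[12,-28,0],"rot":[0,0,6.5]}
  ]
}}

```text
time_s: 4.7
eef_pos: [0.3859, 0.0751, 0.1489]
eef_rot: [-0.0, 0.957, 0.289, -0.0]
wrist_force: [0.2, 0.4, -1.1]
opening: 0.226
grasp_force: 59.7
```

{"fn": "apply_moves", "kwargs": {
  "moves": [
    {"jaw":0,"offset":[8.5,-29,0],"rot":[0,0,6.6]},
    {"jaw":0,"offset":[5.5,-30,0],"rot":[0,0,6.5]},
    {"jaw":0,"offset":[2,-30.5,0],"rot":[0,0,6.6]},
    {"jaw":0,"offset":[-1.5,-30.5,0],"rot":[0,0,6.5]},
    {"jaw":0,"offset":[-5,-30,0],"rot":[0,0,6.6]}
  ]
}}

```text
time_s: 5.32
eef_pos: [0.3413, 0.2205, 0.1489]
eef_rot: [0.0, 1.0, 0.007, -0.0]
wrist_force: [0.2, -0.7, -0.2]
opening: 0.223
grasp_force: 59.7
```

```bash
python3 plan.py 342 219 150 1 1;  python3 - <<'E'
from h import *
rgb,d,W=cloud('top'); np.savez('top1.npz',rgb=rgb,W=W)
a=cv2.resize(rgb[170:370,80:330],None,fx=3,fy=3); cv2.imwrite('pics/t1.png',a[...,::-1])
r=ctrl.outline_of('top','spatula')
for q in r[:2]:
    P=W[q["region"]]; print(q["score"],q["position"],q["region"].sum())
    P=P[(P[:,2]>.10)&(P[:,2]<.14)]; print(cv2.minAreaRect((P[:,:2]*1000).astype(np.float32)) , np.percentile(P[:,2],[5,50,95]))
    A=np.c_[P[:,:2],np.ones(len(P))]; print('plane',np.linalg.lstsq(A,P[:,2],rcond=None)[0])
E
```

```text
t 5.33 tcp [341.3 220.5 148.9] alpha 0.76 zaxis [-7.e-04 -2.e-04 -1.e+00] xz -0.0007 F [ 0.2 -0.7 -0.2] open 0.223 grip 59.7
[0.7, 1.5, -1.1] -0.2
0.87 [150.3, 306.3] 2669
((441.09765625, 222.46463012695312), (109.91767883300781, 72.29300689697266), 0.15959835052490234) [0.11953248 0.1222772  0.12531268]
plane [-0.01584472 -0.00120827  0.12966285]
0.63 [181.3, 328.4] 607
((391.7500305175781, 188.31472778320312), (0.603996753692627, 0.0), 103.15996551513672) [0.12238022 0.12443745 0.12649469]
plane [-1.92920372  7.32209367 -0.49865498]
```

View pics/t1.png

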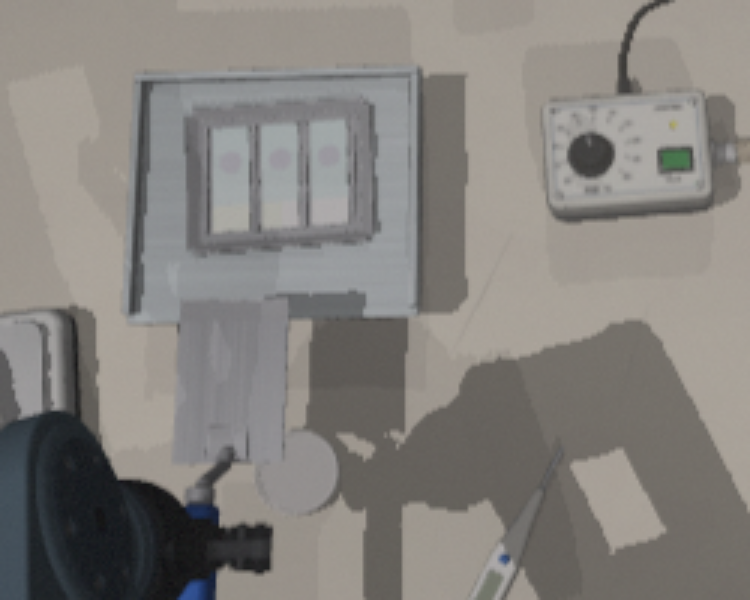

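The spatula is at pixel (230,380) in the crop, just in front of the plate, pointing at the carrier. The blade pitches about 0.9° tip-down, which is fine for insertion. I'll bring the tip down onto the front of the plate.

```bash
python3 plan.py 352 217 100 1 3 358 217 83 1 2
```

```text
t 5.42 tcp [340.7 221.4 148.8] alpha 1.04 zaxis [-1.4e-03  4.0e-04 -1.0e+00] xz -0.0014 F [ 0.1 -0.2 -0.1] open 0.224 grip 59.7
[3.7, 1.5, 16.3] 0.0
[3.7, 1.6, 16.3] 0.0
[3.8, 1.5, 16.2] 0.0
[3.0, 0.1, 8.5] 0.0
[3.0, 0.0, 8.5] 0.0
```

{"fn": "apply_moves", "kwargs": {
  "moves": [
    {"jaw":0,"offset":[4,1.5,16],"rot":[0,0,0]},
    {"jaw":0,"offset":[4,1.5,16],"rot":[0,0,0]},
    {"jaw":0,"offset":[4,1.5,16],"rot":[0,0,0]},
    {"jaw":0,"offset":[3,0,9],"rot":[0,0,0]},
    {"jaw":0,"offset":[3,0,9],"rot":[0,0,0]}
  ]
}}

```text
time_s: 6.05
eef_pos: [0.3605, 0.2152, 0.0829]
eef_rot: [0.0, 1.0, 0.009, 0.0]
wrist_force: [-0.2, -0.2, -0.4]
opening: 0.222
grasp_force: 59.7
```

{"fn": "apply_moves", "kwargs": {
  "moves": [
    {"jaw":0,"offset":[0,0,1.5],"rot":[0,0,0]},
    {"jaw":0,"offset":[0,0,1],"rot":[0,0,0]},
    {"jaw":0,"offset":[0,0,1],"rot":[0,0,0]},
    {"jaw":0,"offset":[0,0,0],"rot":[0,0,0]},
    {"jaw":0,"offset":[0,0,0],"rot":[0,0,0]}
  ]
}}

```text
time_s: 6.68
eef_pos: [0.3603, 0.2156, 0.08]
eef_rot: [-0.0, 1.0, 0.009, 0.0]
wrist_force: [0.0, 0.0, -1.0]
opening: 0.226
grasp_force: 59.7
```

```bash
python3 plan.py
```

```text
t 6.67 tcp [360.3 215.6  80. ] alpha 0.98 zaxis [ 4.e-04  1.e-04 -1.e+00] xz 0.0004 F [ 0.  0. -1.] open 0.226 grip 59.7
```

{"fn": "apply_moves", "kwargs": {
  "moves": [
    {"jaw":0,"offset":[0,0,0.7],"rot":[0,0,0]},
    {"jaw":0,"offset":[0,0,0.7],"rot":[0,0,0]},
    {"jaw":0,"offset":[0,0,0.6],"rot":[0,0,0]},
    {"jaw":0,"offset":[0,0,0],"rot":[0,0,0]},
    {"jaw":0,"offset":[0,0,0],"rot":[0,0,0]}
  ]
}}

```text
time_s: 7.3
eef_pos: [0.3602, 0.2155, 0.0778]
eef_rot: [-0.0, 1.0, 0.009, -0.0]
wrist_force: [-1.0, 0.1, -1.2]
opening: 0.225
grasp_force: 59.7
```

{"fn": "apply_moves", "kwargs": {
  "moves": [
    {"jaw":0,"offset":[0,0,0.5],"rot":[0,0,0]},
    {"jaw":0,"offset":[0,0,0.5],"rot":[0,0,0]},
    {"jaw":0,"offset":[0,0,0],"rot":[0,0,0]},
    {"jaw":0,"offset":[0,0,0],"rot":[0,0,0]},
    {"jaw":0,"offset":[0,0,0],"rot":[0,0,0]}
  ]
}}

```text
time_s: 7.92
eef_pos: [0.3603, 0.2155, 0.0769]
eef_rot: [-0.0, 1.0, 0.009, 0.0]
wrist_force: [-1.2, -0.3, 2.7]
opening: 0.226
grasp_force: 60.1
```

{"fn": "apply_moves", "kwargs": {
  "moves": [
    {"jaw":0,"offset":[8,0,0.3],"rot":[0,0,0]},
    {"jaw":0,"offset":[8,0,0],"rot":[0,0,0]},
    {"jaw":0,"offset":[8,0,0],"rot":[0,0,0]},
    {"jaw":0,"offset":[8,0,0],"rot":[0,0,0]},
    {"jaw":0,"offset":[8,0,0],"rot":[0,0,0]}
  ]
}}

```text
time_s: 8.55
eef_pos: [0.4004, 0.2163, 0.0767]
eef_rot: [0.0, 1.0, 0.009, -0.001]
wrist_force: [-7.4, 0.5, 9.8]
opening: 0.224
grasp_force: 61.2
```

{"fn": "apply_moves", "kwargs": {
  "moves": [
    {"jaw":0,"offset":[5,0,0],"rot":[0,0,0]},
    {"jaw":0,"offset":[5,0,0],"rot":[0,0,0]},
    {"jaw":0,"offset":[5,0,0],"rot":[0,0,0]},
    {"jaw":0,"offset":[5,0,0],"rot":[0,0,0]},
    {"jaw":0,"offset":[5,0,0],"rot":[0,0,0]}
  ]
}}

```text
time_s: 9.18
eef_pos: [0.4247, 0.2168, 0.077]
eef_rot: [0.0, 1.0, 0.009, -0.001]
wrist_force: [-11.8, 0.3, 16.5]
opening: 0.224
grasp_force: 62.1
```

```bash
python3 plan.py
cat > look.py <<'E'
from h import *
import sys
rgb,d,W=cloud('top')
r=ctrl.outline_of('top','slide_carrier')
P=W[r[0]["region"]]; P=P[~np.isnan(P[:,0])]; print(r[0]["score"],len(P),cv2.minAreaRect((P[:,:2]*1000).astype(np.float32)))
A=np.c_[P[:,:2],np.ones(len(P))]; 
m=abs(P[:,2]-np.median(P[:,2]))<.008
print('z',np.median(P[:,2]),'plane',np.linalg.lstsq(A[m],P[m,2],rcond=None)[0])
if len(sys.argv)>1:
    r0,r1,c0,c1=map(int,sys.argv[2:6]); cv2.imwrite('pics/'+sys.argv[1],cv2.resize(rgb[r0:r1,c0:c1],None,fx=3,fy=3)[...,::-1])
E
python3 look.py
```

```text
t 9.18 tcp [424.7 216.8  77. ] alpha 0.99 zaxis [-2.6e-03 -1.0e-04 -1.0e+00] xz -0.0026 F [-11.8   0.3  16.5] open 0.224 grip 62.1
0.95 2941 ((613.0599365234375, 218.786376953125), (107.33971405029297, 136.17141723632812), 1.4211962223052979)
z 0.05341405509864727 plane [-0.02752351 -0.00053203  0.07040696]
```

{"fn": "apply_moves", "kwargs": {
  "moves": [
    {"jaw":0,"offset":[6,0,-0.3],"rot":[0,0,0]},
    {"jaw":0,"offset":[6,0,0],"rot":[0,0,0]},
    {"jaw":0,"offset":[6,0,0],"rot":[0,0,0]},
    {"jaw":0,"offset":[6,0,0],"rot":[0,0,0]},
    {"jaw":0,"offset":[6,0,0],"rot":[0,0,0]}
  ]
}}

```text
time_s: 9.9
eef_pos: [0.4542, 0.2173, 0.0774]
eef_rot: [0.0, 1.0, 0.009, -0.002]
wrist_force: [-13.1, 0.1, 18.3]
opening: 0.222
grasp_force: 62.3
```

```bash
python3 plan.py; python3 look.py
```

```text
t 9.9 tcp [454.2 217.3  77.4] alpha 0.99 zaxis [-3.8e-03 -1.0e-04 -1.0e+00] xz -0.0038 F [-13.1   0.1  18.3] open 0.222 grip 62.3
0.72 2888 ((613.6030883789062, 216.5727081298828), (107.7197265625, 131.67233276367188), 1.1083101034164429)
z 0.05368086774743008 plane [-0.03221354 -0.00122564  0.07376877]
```

{"fn": "apply_moves", "kwargs": {
  "moves": [
    {"jaw":0,"offset":[6,0,-0.2],"rot":[0,0,0]},
    {"jaw":0,"offset":[6,0,-0.2],"rot":[0,0,0]},
    {"jaw":0,"offset":[6,0,0],"rot":[0,0,0]},
    {"jaw":0,"offset":[6,0,0],"rot":[0,0,0]},
    {"jaw":0,"offset":[6,0,0],"rot":[0,0,0]}
  ]
}}

```text
time_s: 10.62
eef_pos: [0.4836, 0.2178, 0.0775]
eef_rot: [0.0, 1.0, 0.009, -0.002]
wrist_force: [-14.0, 0.2, 17.5]
opening: 0.226
grasp_force: 62.2
```

{"fn": "apply_moves", "kwargs": {
  "moves": [
    {"jaw":0,"offset":[5,0,0],"rot":[0,0,0]},
    {"jaw":0,"offset":[5,0,0],"rot":[0,0,0]},
    {"jaw":0,"offset":[4,0,0],"rot":[0,0,0]},
    {"jaw":0,"offset":[2,0,0],"rot":[0,0,0]},
    {"jaw":0,"offset":[0,0,0],"rot":[0,0,0]}
  ]
}}

```text
time_s: 11.25
eef_pos: [0.5007, 0.218, 0.0775]
eef_rot: [0.0, 1.0, 0.009, -0.001]
wrist_force: [-8.6, 0.0, 11.7]
opening: 0.224
grasp_force: 61.3
```

```bash
python3 plan.py; python3 look.py t2.png 170 300 90 260
```

```text
t 11.25 tcp [500.7 218.   77.5] alpha 0.98 zaxis [-2.5e-03 -1.0e-04 -1.0e+00] xz -0.0025 F [-8.6  0.  11.7] open 0.224 grip 61.3
0.94 2580 ((613.1242065429688, 215.72958374023438), (106.42707061767578, 129.80181884765625), 1.613864541053772)
z 0.05419434319965949 plane [ 0.00025102 -0.0046889   0.05504401]
```

View pics/t2.png

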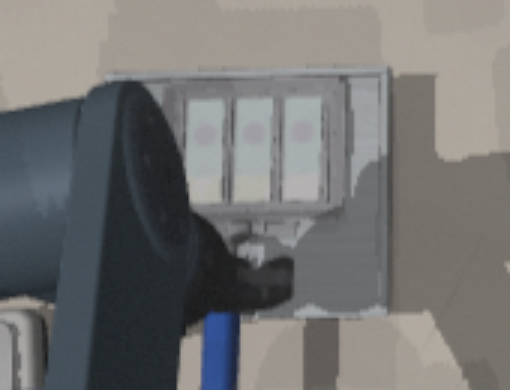

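The carrier sits at the back stop, square to the plate at (255,150) in the crop, with the blade fully under it. I'll ease off the stop, pitch up slightly and lift.

{"fn": "apply_moves", "kwargs": {
  "moves": [
    {"jaw":0,"offset":[-1,0,-0.5],"rot":[0,0.4,0]},
    {"jaw":0,"offset":[-1,0,-1],"rot":[0,0.4,0]},
    {"jaw":0,"offset":[-0.5,0,-2],"rot":[0,0.4,0]},
    {"jaw":0,"offset":[0,0,-3],"rot":[0,0,0]},
    {"jaw":0,"offset":[0,0,-4],"rot":[0,0,0]}
  ]
}}

```text
time_s: 11.98
eef_pos: [0.4986, 0.2178, 0.0879]
eef_rot: [-0.0, 1.0, 0.009, 0.01]
wrist_force: [0.2, 0.5, -1.5]
opening: 0.226
grasp_force: 59.5
```

{"fn": "apply_moves", "kwargs": {
  "moves": [
    {"jaw":0,"offset":[0,0,-6],"rot":[0,0,0]},
    {"jaw":0,"offset":[0,0,-8],"rot":[0,0,0]},
    {"jaw":0,"offset":[0,0,-8],"rot":[0,0,0]},
    {"jaw":0,"offset":[0,0,-6],"rot":[0,0,0]},
    {"jaw":0,"offset":[0,0,-2],"rot":[0,0,0]}
  ]
}}

```text
time_s: 12.6
eef_pos: [0.4983, 0.2179, 0.1184]
eef_rot: [-0.0, 1.0, 0.009, 0.011]
wrist_force: [-0.5, -0.3, -2.8]
opening: 0.227
grasp_force: 59.5
```

```bash
python3 plan.py; python3 look.py
```

```text
t 12.6 tcp [498.3 217.9 118.4] alpha 0.98 zaxis [ 2.200e-02  5.000e-04 -9.998e-01] xz 0.022 F [-0.5 -0.3 -2.8] open 0.227 grip 59.5
0.65 3096 ((607.0888061523438, 233.14883422851562), (182.14097595214844, 166.62083435058594), 1.0137615203857422)
z 0.0972552481828921 plane [ 0.02188812 -0.00276816  0.08450886]
```

{"fn": "apply_moves", "kwargs": {
  "moves": [
    {"jaw":0,"offset":[0,0,-5],"rot":[0,-0.3,0]},
    {"jaw":0,"offset":[0,0,-11],"rot":[0,-0.3,0]},
    {"jaw":0,"offset":[0,0,-14],"rot":[0,-0.3,0]},
    {"jaw":0,"offset":[0,0,-11],"rot":[0,-0.2,0]},
    {"jaw":0,"offset":[0,0,-4],"rot":[0,0,0]}
  ]
}}

```text
time_s: 13.32
eef_pos: [0.4982, 0.218, 0.1641]
eef_rot: [-0.0, 1.0, 0.009, 0.002]
wrist_force: [0.0, 0.9, -2.6]
opening: 0.223
grasp_force: 59.5
```

```bash
python3 plan.py
python3 - <<'E'
import numpy as np
from bench import ctrl
p=np.array(ctrl.get_obs()["eef_pos"][:2])*1e3; a=.98; g=np.array([509,-300.6])
w=np.array([5,12,20,28,34]+[38]*7+[36,32,26,20,14,14,8,3.]); w/=w.sum(); D=g-p
for k in range(20):
    c,s=np.cos(np.radians(a)),np.sin(np.radians(a)); d=D*w[k]; print(np.round([d[0]*c+d[1]*s,d[0]*s-d[1]*c],1).tolist()); 
    if 2<=k<17:a-=.5
print(a)
E
```

```text
t 13.32 tcp [498.2 218.  164.1] alpha 0.98 zaxis [ 3.9e-03  5.0e-04 -1.0e+00] xz 0.0039 F [ 0.   0.9 -2.6] open 0.223 grip 59.5
[0.0, 5.0]
[0.0, 12.0]
[0.1, 20.0]
[0.3, 28.0]
[0.7, 34.0]
[1.1, 38.0]
[1.5, 38.0]
[1.8, 38.0]
[2.1, 38.0]
[2.5, 38.0]
[2.8, 37.9]
[3.1, 37.9]
[3.3, 35.9]
[3.2, 31.9]
[2.8, 25.9]
[2.3, 19.9]
[1.8, 13.9]
[1.9, 13.9]
[1.1, 7.9]
[0.4, 3.0]
-6.52
```

{"fn": "apply_moves", "kwargs": {
  "moves": [
    {"jaw":0,"offset":[0,5,0],"rot":[0,0,0]},
    {"jaw":0,"offset":[0,12,0],"rot":[0,0,0]},
    {"jaw":0,"offset":[0,20,0],"rot":[0,0,0.5]},
    {"jaw":0,"offset":[0.3,28,0],"rot":[0,0,0.5]},
    {"jaw":0,"offset":[0.7,34,0],"rot":[0,0,0.5]}
  ]
}}

```text
time_s: 13.95
eef_pos: [0.4987, 0.1175, 0.1621]
eef_rot: [0.0, 1.0, -0.004, 0.0]
wrist_force: [0.7, -0.2, -2.3]
opening: 0.225
grasp_force: 59.5
```

{"fn": "apply_moves", "kwargs": {
  "moves": [
    {"jaw":0,"offset":[1,38,0],"rot":[0,0,0.5]},
    {"jaw":0,"offset":[1.5,38,0],"rot":[0,0,0.5]},
    {"jaw":0,"offset":[2,38,0],"rot":[0,0,0.5]},
    {"jaw":0,"offset":[2,38,0],"rot":[0,0,0.5]},
    {"jaw":0,"offset":[2.5,38,0],"rot":[0,0,0.5]}
  ]
}}

```text
time_s: 14.58
eef_pos: [0.5024, -0.0732, 0.1622]
eef_rot: [-0.0, 1.0, -0.027, 0.0]
wrist_force: [0.5, 0.3, -2.1]
opening: 0.229
grasp_force: 59.5
```

{"fn": "apply_moves", "kwargs": {
  "moves": [
    {"jaw":0,"offset":[3,38,0],"rot":[0,0,0.5]},
    {"jaw":0,"offset":[3,38,0],"rot":[0,0,0.5]},
    {"jaw":0,"offset":[3,36,0],"rot":[0,0,0.5]},
    {"jaw":0,"offset":[3,32,0],"rot":[0,0,0.5]},
    {"jaw":0,"offset":[3,26,0],"rot":[0,0,0.5]}
  ]
}}

```text
time_s: 15.2
eef_pos: [0.5054, -0.2439, 0.162]
eef_rot: [-0.0, 0.999, -0.049, 0.0]
wrist_force: [-0.3, -0.4, -2.4]
opening: 0.227
grasp_force: 59.5
```

{"fn": "apply_moves", "kwargs": {
  "moves": [
    {"jaw":0,"offset":[2,20,0],"rot":[0,0,0.5]},
    {"jaw":0,"offset":[2,14,0],"rot":[0,0,0.4]},
    {"jaw":0,"offset":[2,14,0],"rot":[0,0,0]},
    {"jaw":0,"offset":[1,8,0],"rot":[0,0,0]},
    {"jaw":0,"offset":[0.5,3,0],"rot":[0,0,0]}
  ]
}}

```text
time_s: 15.82
eef_pos: [0.5078, -0.3016, 0.1626]
eef_rot: [-0.0, 0.998, -0.056, 0.001]
wrist_force: [-0.4, 0.1, -2.0]
opening: 0.227
grasp_force: 59.5
```

```bash
python3 plan.py; python3 look.py t3.png 130 310 320 560
```

```text
t 15.82 tcp [ 507.8 -301.6  162.6] alpha -6.42 zaxis [ 1.7e-03  2.0e-04 -1.0e+00] xz 0.0017 F [-0.4  0.1 -2. ] open 0.227 grip 59.5
0.76 1933 ((637.874755859375, -287.44781494140625), (89.40986633300781, 146.86537170410156), 56.215702056884766)
z 0.13927896511569293 plane [0.00644409 0.01166391 0.13875137]
```

View pics/t3.png

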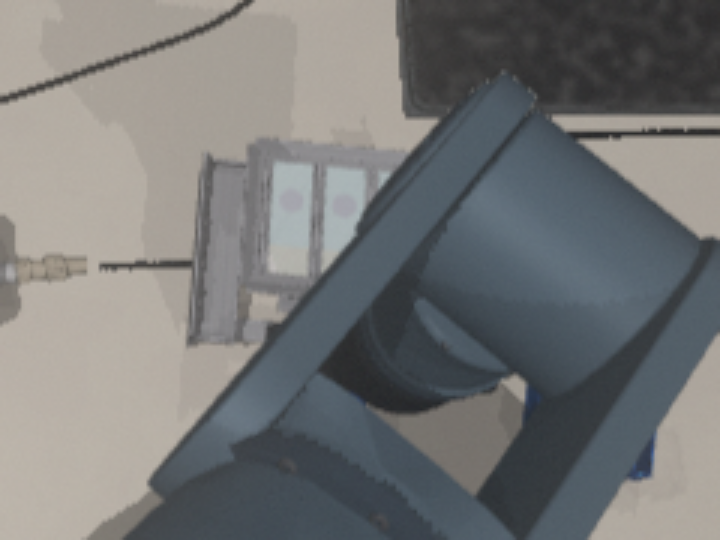

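The carrier is over the stand at crop (320,215), with its left half visible. I'll measure its edges in the stand's frame.

```bash
cat > edge.py <<'E'
from h import *
import sys
zl,zh=float(sys.argv[1]),float(sys.argv[2])
rgb,d,W=cloud('top')
m=np.zeros((480,640),bool); m[160:260,385:500]=1
P=W[m&(W[...,2]>zl)&(W[...,2]<zh)]*1e3
a=np.radians(-6.4); c,s=np.cos(a),np.sin(a); q=P[:,:2]-[620.4,-314.6]
u=q[:,0]*c+q[:,1]*s; v=-q[:,0]*s+q[:,1]*c
print(len(P),'medz',np.median(P[:,2]))
print('left edge v by u:',[(k,round(np.percentile(v[(u>k)&(u<k+15)],98),1)) for k in range(-50,50,15) if ((u>k)&(u<k+15)).sum()>10])
for k in range(-10,66,8):
    w=u[(v>k)&(v<k+8)]
    if len(w)>10: print('v',k,'u min/max',np.percentile(w,[1,99]).round(1))
A=np.c_[u,v,np.ones(len(u))]; print('slope u,v',np.linalg.lstsq(A,P[:,2],rcond=None)[0].round(4))
E
python3 edge.py .128 .155
```

```text
1977 medz 139.3120064224307
left edge v by u: [(-50, np.float64(62.1)), (-35, np.float64(62.6)), (-20, np.float64(61.9)), (-5, np.float64(62.7)), (10, np.float64(61.7)), (25, np.float64(62.2)), (40, np.float64(59.5))]
v -10 u min/max [-15.   50.5]
v -2 u min/max [-26.5  50.7]
v 6 u min/max [-38.5  50.5]
v 14 u min/max [-46.8  50.5]
v 22 u min/max [-59.4  49.2]
v 30 u min/max [-61.8  50.3]
v 38 u min/max [-52.8  49.6]
v 46 u min/max [-52.6  49.4]
v 54 u min/max [-54.1  49.6]
v 62 u min/max [-48.2  44.3]
slope u,v [7.600000e-03 1.110000e-02 1.390365e+02]
```

{"fn": "apply_moves", "kwargs": {
  "moves": [
    {"jaw":0,"offset":[0.5,-0.5,4],"rot":[0,0,0]},
    {"jaw":0,"offset":[1,-1.5,10],"rot":[0,0,0]},
    {"jaw":0,"offset":[0.5,-0.7,16],"rot":[0,0,0]},
    {"jaw":0,"offset":[0,0,18],"rot":[0,0,0]},
    {"jaw":0,"offset":[0,0,14],"rot":[0,0,0]}
  ]
}}

```text
time_s: 16.6
eef_pos: [0.5095, -0.2984, 0.0985]
eef_rot: [-0.001, 0.998, -0.056, -0.0]
wrist_force: [0.4, 0.3, -1.4]
opening: 0.223
grasp_force: 59.5
```

{"fn": "apply_moves", "kwargs": {
  "moves": [
    {"jaw":0,"offset":[0,0,10],"rot":[0,0,0]},
    {"jaw":0,"offset":[0,0,6],"rot":[0,0,0]},
    {"jaw":0,"offset":[0,0,3],"rot":[0,0,0]},
    {"jaw":0,"offset":[0,0,1],"rot":[0,0,0]},
    {"jaw":0,"offset":[0,0,0],"rot":[0,0,0]}
  ]
}}

```text
time_s: 17.23
eef_pos: [0.5105, -0.2992, 0.0811]
eef_rot: [0.0, 0.998, -0.056, 0.001]
wrist_force: [-0.3, 0.6, -2.0]
opening: 0.23
grasp_force: 59.5
```

```bash
python3 plan.py; python3 edge.py .047 .070
```

```text
t 17.23 tcp [ 510.5 -299.2   81.1] alpha -6.42 zaxis [ 2.4e-03 -5.0e-04 -1.0e+00] xz 0.0024 F [-0.3  0.6 -2. ] open 0.23 grip 59.5
1765 medz 57.727099258947476
left edge v by u: [(-50, np.float64(77.8)), (-35, np.float64(78.8)), (-20, np.float64(80.2)), (-5, np.float64(79.1)), (10, np.float64(80.1)), (25, np.float64(79.5)), (40, np.float64(78.9))]
v -10 u min/max [ 4.7 52.7]
v -2 u min/max [-17.2  53.2]
v 6 u min/max [-28.7  52.5]
v 14 u min/max [-39.6  51.8]
v 22 u min/max [-51.2  53. ]
v 30 u min/max [-59.5  51.9]
v 38 u min/max [-55.   51.8]
v 46 u min/max [-53.2  55. ]
v 54 u min/max [-51.5  56.7]
v 62 u min/max [-67.2  67. ]
slope u,v [ 3.80000e-03 -5.70000e-03  5.78753e+01]
```

```bash
cat >> edge.py <<'E'
k=(abs(u)<40)&(v>40); h,e=np.histogram(v[k],np.arange(40,84,2)); print(list(zip(e.astype(int).tolist(),h.tolist(),[round(float(np.median(P[k,2][(v[k]>=a)&(v[k]<a+2)])),1) if n else 0 for a,n in zip(e,h)])))
if len(sys.argv)>3: cv2.imwrite('pics/'+sys.argv[3],cv2.resize(rgb[170:270,370:500],None,fx=5,fy=5)[...,::-1])
E
python3 edge.py .035 .070 t4.png
```

```text
2135 medz 57.21176618456314
left edge v by u: [(-50, np.float64(78.0)), (-35, np.float64(79.3)), (-20, np.float64(80.1)), (-5, np.float64(79.5)), (10, np.float64(79.0)), (25, np.float64(79.1)), (40, np.float64(78.5))]
v -10 u min/max [ 7.3 52.6]
v -2 u min/max [-16.9  53.5]
v 6 u min/max [-28.7  53. ]
v 14 u min/max [-39.7  52.1]
v 22 u min/max [-50.8  53.3]
v 30 u min/max [-59.5  52.2]
v 38 u min/max [-53.7  51.8]
v 46 u min/max [-66.9  66.5]
v 54 u min/max [-67.8  65.4]
v 62 u min/max [-67.3  66.7]
slope u,v [ 1.01000e-02 -9.95000e-02  5.85664e+01]
[(40, 31, 57.8), (42, 37, 58.0), (44, 34, 57.6), (46, 36, 57.2), (48, 32, 57.1), (50, 32, 58.1), (52, 38, 57.7), (54, 31, 56.1), (56, 34, 56.9), (58, 26, 58.1), (60, 36, 59.2), (62, 43, 58.7), (64, 70, 43.3), (66, 34, 41.1), (68, 29, 40.6), (70, 37, 41.1), (72, 10, 42.2), (74, 23, 52.9), (76, 28, 56.3), (78, 33, 59.6), (80, 15, 58.2)]
```

View pics/t4.png

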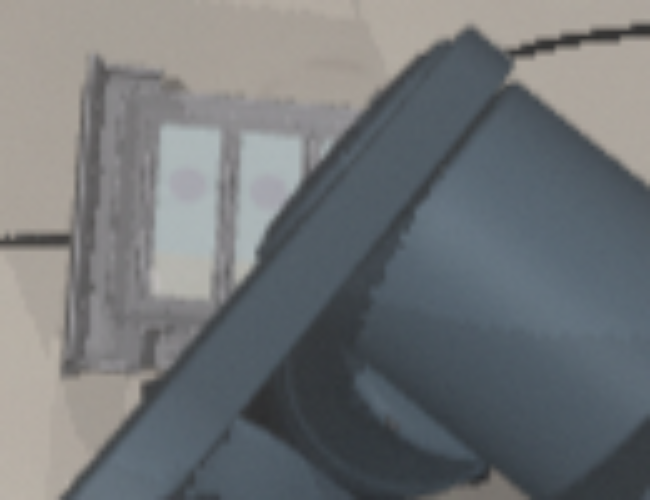

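The carrier sits between the cheeks, with its left rim at crop x≈115, about 8 mm from the cheek (7 nominal). I'll lower it through the gap.

{"fn": "apply_moves", "kwargs": {
  "moves": [
    {"jaw":0,"offset":[0,-0.6,3],"rot":[0,0,0]},
    {"jaw":0,"offset":[0,0,4],"rot":[0,0,0]},
    {"jaw":0,"offset":[0,0,3],"rot":[0,0,0]},
    {"jaw":0,"offset":[0,0,2],"rot":[0,0,0]},
    {"jaw":0,"offset":[0,0,1],"rot":[0,0,0]}
  ]
}}

```text
time_s: 17.95
eef_pos: [0.5102, -0.2983, 0.0675]
eef_rot: [-0.0, 0.998, -0.056, 0.001]
wrist_force: [-0.7, 0.6, -2.6]
opening: 0.222
grasp_force: 59.5
```

{"fn": "apply_moves", "kwargs": {
  "moves": [
    {"jaw":0,"offset":[0,0,1.5],"rot":[0,0,0]},
    {"jaw":0,"offset":[0,0,1.5],"rot":[0,0,0]},
    {"jaw":0,"offset":[0,0,1.5],"rot":[0,0,0]},
    {"jaw":0,"offset":[0,0,1.5],"rot":[0,0,0]},
    {"jaw":0,"offset":[0,0,1.5],"rot":[0,0,0]}
  ]
}}

```text
time_s: 18.58
eef_pos: [0.5103, -0.2984, 0.0601]
eef_rot: [-0.0, 0.998, -0.056, 0.001]
wrist_force: [0.7, 0.3, -0.4]
opening: 0.224
grasp_force: 59.7
```

```bash
python3 plan.py; python3 edge.py .035 .070
```

```text
t 18.57 tcp [ 510.3 -298.4   60.1] alpha -6.42 zaxis [ 0.0018  0.     -1.    ] xz 0.0018 F [ 0.7  0.3 -0.4] open 0.224 grip 59.7
1991 medz 44.249656737001985
left edge v by u: [(-50, np.float64(78.0)), (-35, np.float64(79.3)), (-20, np.float64(80.1)), (-5, np.float64(79.0)), (10, np.float64(79.5)), (25, np.float64(78.7)), (40, np.float64(79.6))]
v -10 u min/max [ 8.5 52.3]
v -2 u min/max [-5.2 53. ]
v 6 u min/max [-26.8  52.5]
v 14 u min/max [-39.6  52.1]
v 22 u min/max [-47.3  52.2]
v 30 u min/max [-52.3  52.5]
v 38 u min/max [-51.9  51.5]
v 46 u min/max [-67.2  67.2]
v 54 u min/max [-68.   65.5]
v 62 u min/max [-67.4  66. ]
slope u,v [1.75000e-02 4.79000e-02 4.29551e+01]
[(40, 32, 44.7), (42, 37, 44.7), (44, 31, 44.3), (46, 31, 44.6), (48, 37, 43.3), (50, 30, 43.9), (52, 31, 45.1), (54, 36, 43.2), (56, 34, 43.3), (58, 30, 43.8), (60, 33, 45.0), (62, 27, 45.7), (64, 31, 46.4), (66, 49, 42.2), (68, 38, 40.5), (70, 28, 40.8), (72, 14, 44.3), (74, 23, 53.7), (76, 26, 56.2), (78, 31, 58.7), (80, 15, 59.9)]
```

The carrier is seated at ledge height and the load has left the spatula. I'll sink a little more and draw out to the front.

{"fn": "apply_moves", "kwargs": {
  "moves": [
    {"jaw":0,"offset":[0,0,2],"rot":[0,0,0]},
    {"jaw":0,"offset":[0,0,2],"rot":[0,0,0]},
    {"jaw":0,"offset":[0,0,1],"rot":[0,0,0]},
    {"jaw":0,"offset":[-5,0,0],"rot":[0,0,0]},
    {"jaw":0,"offset":[-10,0,0],"rot":[0,0,0]}
  ]
}}

```text
time_s: 19.25
eef_pos: [0.4951, -0.2967, 0.0552]
eef_rot: [-0.0, 0.998, -0.056, 0.001]
wrist_force: [0.1, -0.4, -0.8]
opening: 0.225
grasp_force: 59.7
```

{"fn": "apply_moves", "kwargs": {
  "moves": [
    {"jaw":0,"offset":[-20,0,0],"rot":[0,0,0]},
    {"jaw":0,"offset":[-25,0,0],"rot":[0,0,0]},
    {"jaw":0,"offset":[-30,0,0],"rot":[0,0,0]},
    {"jaw":0,"offset":[-30,0,0],"rot":[0,0,0]},
    {"jaw":0,"offset":[-20,0,0],"rot":[0,0,0]}
  ]
}}

```text
time_s: 19.88
eef_pos: [0.3694, -0.2821, 0.0549]
eef_rot: [-0.0, 0.998, -0.056, 0.001]
wrist_force: [0.9, -0.2, -0.6]
opening: 0.224
grasp_force: 59.7
```

```bash
python3 plan.py 385 -270 150 -6.4 4 441 -114 150 73.3 11
```

```text
t 19.88 tcp [ 369.4 -282.1   54.9] alpha -6.45 zaxis [ 1.2e-03  3.0e-04 -1.0e+00] xz 0.0012 F [ 0.9 -0.2 -0.6] open 0.224 grip 59.7
[3.5, -3.4, -23.8] -0.0
[3.5, -3.5, -23.8] -0.0
[3.6, -3.4, -23.8] -0.0
[3.5, -3.5, -23.7] -0.1
[3.5, -14.7, -0.0] -7.2
[5.3, -14.1, -0.0] -7.2
[7.0, -13.3, -0.0] -7.3
[8.7, -12.3, -0.0] -7.2
[10.1, -11.1, -0.0] -7.3
[11.5, -9.8, -0.0] -7.2
[12.6, -8.3, -0.0] -7.3
[13.6, -6.6, -0.0] -7.2
[14.3, -4.8, -0.0] -7.3
[14.7, -3.0, -0.0] -7.2
[15.0, -1.1, -0.0] -7.3
```

{"fn": "apply_moves", "kwargs": {
  "moves": [
    {"jaw":0,"offset":[0,-3.5,-24],"rot":[0,0,0]},
    {"jaw":0,"offset":[3.5,-3.5,-24],"rot":[0,0,0]},
    {"jaw":0,"offset":[3.5,-3.5,-24],"rot":[0,0,0]},
    {"jaw":0,"offset":[7,-3.5,-24],"rot":[0,0,0]},
    {"jaw":0,"offset":[3.5,-14.5,0],"rot":[0,0,-7.2]}
  ]
}}

```text
time_s: 20.5
eef_pos: [0.3925, -0.2578, 0.1534]
eef_rot: [0.002, 1.0, 0.008, 0.003]
wrist_force: [0.6, 0.7, -0.7]
opening: 0.227
grasp_force: 59.7
```

{"fn": "apply_moves", "kwargs": {
  "moves": [
    {"jaw":0,"offset":[5.5,-14,0],"rot":[0,0,-7.2]},
    {"jaw":0,"offset":[7,-13.5,0],"rot":[0,0,-7.3]},
    {"jaw":0,"offset":[8.5,-12.5,0],"rot":[0,0,-7.2]},
    {"jaw":0,"offset":[10,-11,0],"rot":[0,0,-7.3]},
    {"jaw":0,"offset":[11.5,-10,0],"rot":[0,0,-7.2]}
  ]
}}

```text
time_s: 21.12
eef_pos: [0.4165, -0.1847, 0.151]
eef_rot: [0.0, 0.948, 0.319, 0.001]
wrist_force: [-0.3, 0.7, -1.1]
opening: 0.225
grasp_force: 59.7
```

{"fn": "apply_moves", "kwargs": {
  "moves": [
    {"jaw":0,"offset":[12.5,-8.5,0],"rot":[0,0,-7.3]},
    {"jaw":0,"offset":[13.5,-6.5,0],"rot":[0,0,-7.2]},
    {"jaw":0,"offset":[14.5,-5,0],"rot":[0,0,-7.3]},
    {"jaw":0,"offset":[14.5,-3,0],"rot":[0,0,-7.2]},
    {"jaw":0,"offset":[15,-1,0],"rot":[0,0,-7.3]}
  ]
}}

```text
time_s: 21.75
eef_pos: [0.4418, -0.1139, 0.1511]
eef_rot: [0.001, 0.801, 0.598, 0.001]
wrist_force: [0.5, -0.4, -1.5]
opening: 0.223
grasp_force: 59.7
```

```bash
python3 plan.py 441 -114 40 73.3 5; python3 edge.py .035 .07
python3 - <<'E'
from h import *
r=ctrl.outline_of('top','spatula'); rgb,d,W=cloud('top')
for q in r[:1]:
    P=W[q["region"]]; P=P[(P[:,2]>.10)&(P[:,2]<.14)]; dd=np.radians(73.3); s=P[:,0]*np.cos(dd)+P[:,1]*np.sin(dd); t=-P[:,0]*np.sin(dd)+P[:,1]*np.cos(dd)
    P=P[s>np.percentile(s,99.5)-.095]; s=P[:,0]*np.cos(dd)+P[:,1]*np.sin(dd); t=-P[:,0]*np.sin(dd)+P[:,1]*np.cos(dd)
    print(q["score"],len(P),'slope along, left',np.linalg.lstsq(np.c_[s,t,np.ones(len(s))],P[:,2],rcond=None)[0],np.median(P[:,2]))
E
```

```text
t 21.75 tcp [ 441.8 -113.9  151.1] alpha 73.51 zaxis [ 1.9e-03 -2.0e-04 -1.0e+00] xz 0.0003 F [ 0.5 -0.4 -1.5] open 0.223 grip 59.7
[-0.1, -0.1, 22.2] 0.0
[-0.0, -0.2, 22.2] 0.1
[-0.1, -0.1, 22.2] 0.0
[-0.0, -0.2, 22.2] 0.1
[-0.1, -0.1, 22.3] 0.0
4046 medz 44.21216440647774
left edge v by u: [(-50, np.float64(75.1)), (-35, np.float64(77.0)), (-20, np.float64(78.2)), (-5, np.float64(76.9)), (10, np.float64(78.1)), (25, np.float64(77.3)), (40, np.float64(78.7))]
v -10 u min/max [-50.7  51.4]
v -2 u min/max [-51.4  51.9]
v 6 u min/max [-50.6  53.2]
v 14 u min/max [-51.   51.3]
v 22 u min/max [-52.   52.3]
v 30 u min/max [-51.1  51.9]
v 38 u min/max [-51.4  51.3]
v 46 u min/max [-66.8  66.3]
v 54 u min/max [-67.9  65.5]
v 62 u min/max [-67.1  66. ]
slope u,v [ 4.1000e-03 -8.3000e-03  4.5133e+01]
[(40, 36, 44.3), (42, 32, 44.5), (44, 32, 43.5), (46, 36, 44.1), (48, 30, 43.1), (50, 31, 43.1), (52, 30, 45.1), (54, 34, 43.0), (56, 34, 42.7), (58, 32, 44.0), (60, 33, 44.3), (62, 27, 45.6), (64, 31, 47.0), (66, 47, 42.0), (68, 33, 40.6), (70, 32, 41.3), (72, 10, 42.1), (74, 25, 53.1), (76, 25, 56.0), (78, 34, 59.0), (80, 17, 58.5)]
0.72 848 slope along, left [-0.00864495 -0.0016318   0.12494234] 0.12448225679134689
```

The carrier is centred and level. Now I'll lay the spatula down.

{"fn": "apply_moves", "kwargs": {
  "moves": [
    {"jaw":0,"offset":[0,0,20],"rot":[0,0,0]},
    {"jaw":0,"offset":[0,0,30],"rot":[0,0,0]},
    {"jaw":0,"offset":[0,0,30],"rot":[0,0,0]},
    {"jaw":0,"offset":[0,0,22],"rot":[0,0.3,0]},
    {"jaw":0,"offset":[0,0,12],"rot":[0,0,0]}
  ]
}}

```text
time_s: 22.52
eef_pos: [0.4415, -0.1146, 0.036]
eef_rot: [-0.002, 0.803, 0.596, 0.002]
wrist_force: [0.7, 0.9, -1.5]
opening: 0.226
grasp_force: 59.6
```

{"fn": "apply_moves", "kwargs": {
  "moves": [
    {"jaw":0,"offset":[0,0,3],"rot":[0,0,0]},
    {"jaw":0,"offset":[0,0,2],"rot":[0,0,0]},
    {"jaw":0,"offset":[0,0,1.5],"rot":[0,0,0]},
    {"jaw":0,"offset":[0,0,0.7],"rot":[0,0,0]},
    {"jaw":0,"offset":[0,0,0],"rot":[0,0,0]}
  ]
}}

```text
time_s: 23.15
eef_pos: [0.4426, -0.1143, 0.0301]
eef_rot: [-0.001, 0.802, 0.597, 0.003]
wrist_force: [-0.5, 0.6, -1.4]
opening: 0.228
grasp_force: 59.6
```

{"fn": "apply_moves", "kwargs": {
  "moves": [
    {"jaw":0,"offset":[0,0,0.5],"rot":[0,0,0]},
    {"jaw":0,"offset":[0,0,0.5],"rot":[0,0,0]},
    {"jaw":0,"offset":[0,0,0.3],"rot":[0,0,0]},
    {"jaw":0,"offset":[0,0,0],"rot":[0,0,0]},
    {"jaw":0,"offset":[0,0,0],"rot":[0,0,0]}
  ]
}}

```text
time_s: 23.78
eef_pos: [0.4426, -0.1145, 0.029]
eef_rot: [-0.001, 0.802, 0.597, 0.003]
wrist_force: [-1.9, 0.1, 5.3]
opening: 0.225
grasp_force: 60.7
```

Contact. I'll open gently and withdraw straight up.

{"fn": "apply_moves", "kwargs": {
  "moves": [
    {"jaw":0.3,"offset":[0,0,0],"rot":[0,0,0]},
    {"jaw":0.5,"offset":[0,0,0],"rot":[0,0,0]},
    {"jaw":0.8,"offset":[0,0,0],"rot":[0,0,0]},
    {"jaw":1,"offset":[0,0,0],"rot":[0,0,0]},
    {"jaw":1,"offset":[0,0,0],"rot":[0,0,0]}
  ]
}}

```text
time_s: 24.4
eef_pos: [0.4424, -0.1142, 0.0285]
eef_rot: [-0.001, 0.802, 0.597, 0.003]
wrist_force: [-0.1, -0.6, 0.9]
opening: 1.003
grasp_force: 0.0
```

{"fn": "apply_moves", "kwargs": {
  "moves": [
    {"jaw":1,"offset":[0,0,-10],"rot":[0,0,0]},
    {"jaw":1,"offset":[0,0,-25],"rot":[0,0,0]},
    {"jaw":1,"offset":[0,0,-40],"rot":[0,0,0]},
    {"jaw":1,"offset":[0,0,-50],"rot":[0,0,0]},
    {"jaw":1,"offset":[0,0,-50],"rot":[0,0,0]}
  ]
}}

```text
time_s: 25.02
eef_pos: [0.4416, -0.115, 0.2058]
eef_rot: [-0.001, 0.802, 0.597, 0.003]
wrist_force: [1.3, -0.9, 0.0]
opening: 1.0
grasp_force: 0.0
```

{"fn": "apply_moves", "kwargs": {
  "moves": [
    {"jaw":1,"offset":[-40,0,-10],"rot":[0,0,0]},
    {"jaw":1,"offset":[-50,0,0],"rot":[0,0,0]},
    {"jaw":1,"offset":[-30,0,0],"rot":[0,0,0]},
    {"jaw":1,"offset":[0,0,0],"rot":[0,0,0]},
    {"jaw":1,"offset":[0,0,0],"rot":[0,0,0]}
  ]
}}

```text
time_s: 25.65
eef_pos: [0.4074, -0.2295, 0.2131]
eef_rot: [-0.001, 0.802, 0.597, 0.003]
wrist_force: [0.4, 0.2, -0.1]
opening: 1.002
grasp_force: 0.0
```

```bash
python3 plan.py; python3 -c "
from h import *
rgb,d,W=cloud('top'); save(rgb,'t5.png')"
```

```text
t 25.65 tcp [ 407.4 -229.5  213.1] alpha 73.26 zaxis [ 0.0034  0.0055 -1.    ] xz 0.0062 F [ 0.4  0.2 -0.1] open 1.002 grip 0.0
```

View pics/t5.png

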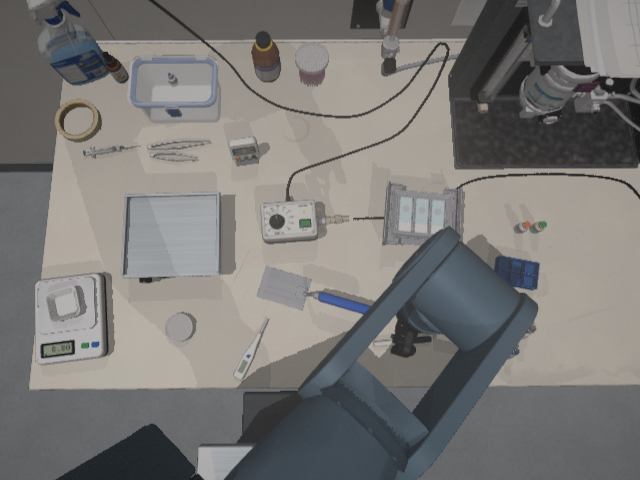

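The carrier sits on the stand at (423,214), the spatula lies flat on its blade at (285,288), and the plate is empty. The dish and timer are where they were.

```bash
python3 -c "
from bench import ctrl
print(ctrl.hand_in())"
```

```text
the job is handed in; nothing more can be done
None
```

The carrier is centred and level on the stand's ledges, and the spatula lies flat on its blade on the bench, released. I handed the job in at about 26 s, and hand-in returned no verdict. The dish and timer had not moved in the last picture; the arm hid the gauze pack and most of the marker, so I did not confirm those two.

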